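Unhook the check weight and zero the head balance

ROBOT

A 7-joint arm with a two-finger parallel gripper is mounted at the origin on a cart in front of the work surface, level with it; the furniture and walls round the work are solid. World frame = base frame: x ahead of the robot, y to its left, z up, the work surface at z = 0. Lengths are in m, angles in rad, forces in N, time in s.
With the tool pointing down it reaches from about 0.425 to 0.875 m from the base axis. Payload 8.4 kg.
Tool frame: the origin (TCP) lies on the front face of the gripper's body, between the roots of the fingers; the fingertips stand arm.tip_reach ahead of it and the grasp point (between the pads) lies 54 mm ahead of it (arm.tip_reach is the distance from the TCP to the fingertips, in m); z points along the fingers, y is the line along which they close (so a half turn about z gives the same grasp; the last joint's range is limited). The gripper opens to 85 mm and grips with 20 to 120 N. Pads are 22 mm wide; open, the fingers measure 114 mm over their backs; the gripper's body (76 mm by 85 mm) begins 54 mm behind the grasp point. The pads swing forward as they close: fully open they stand 13 mm farther back than shut.
Start: joints at [1.071, 0.333, 0.04, 1.465, -0.013, 1.343, -0.059], TCP at [0.254, -0.598, 0.304] pointing down, gripper open.
Joint ranges: [-2.58, 2.58], [-0.38, 2.09], [-1.3, 1.39], [0.25, 2.4], [-1.5, 4.64], [0.08, 2.09], [-2.65, 2.65]. Speed limits (rad/s): [2.22, 2.22, 2.79, 2.79, 3.14, 3.14, 3.14].

INTERFACE

Orientations are given as a rotation vector (axis times angle).
In Python, from workcell import arm gives the robot as it stands. Calls block until the motion is done:
- arm.move_to(position, orientation): joint-space move of the TCP to a pose.
- arm.move_linear(position, vel=0.15, ori=None): straight line of the TCP; ori=None keeps the orientation; vel is the mean speed in m/s.
- arm.movej(angles): joint-space move.
- arm.open_gripper() and arm.grasp(force=None): open the fingers fully, or close them until they stop; force is the grip in N (None keeps the last).
- arm.pause(seconds).
- arm.inverse_kinematics(position, orientation): joint angles nearest the present ones, or None.
- arm.observe(): the state.
- arm.camera(name): name is "scene" or "top"; returns the picture (400x640x3 uint8, blue, green, red); there is no depth.
- arm.camera_model(name): a dict with "mtx" (3x3 intrinsics, pixels), "R" (3x3) and "t" (3): a world point X has camera coordinates R X + t. Camera axes: x right, y down, z forward; pixel columns grow to the right and rows downward; lengths in m; the calibration is good to about 2 mm. A picture is of the moment at which its call begins. camera_model takes no time and is no camera call.
A pose or a line that the arm cannot do raises arm.MotionError and nothing moves.
- arm.finish_job(): hands the job in; it is judged then, once.
The state is a dict: "clock": time; "joints": joint angles; "dq": joint speeds; "joint_efforts": joint torques, N m; "tool_pos": TCP position; "eef_rot": TCP orientation; "wrist_force": force on the tool from outside, world axes, zero at the start; "torque": the same for the moment, N m; "gripper_width": opening from 0.0 (shut) to 1.0 (fully open); "finger_force": force on a finger pad.
Only numpy, scipy, OpenCV 4.12 (cv2) and the standard library are available. Lean on these libraries where they do the work, as an engineer would, in place of code of your own. Each camera call takes 0.05 s, during which the arm holds its last target. There are 200 camera calls.

TASK

The check weight still hangs in the safety hook of the little beam balance. Take it by its stirrup, ease its load off the beam, press its bar back against the sprung keeper until the bar is out from under the hook's hood, lift it off without wrenching the hook, and stand it upright in its round green holder. Then, with the beam empty, turn the dial's bezel until the red zero mark stands at the needle; leave the tape roll, the iron heads and the glue bottles where they are.

Things in the scene. Friction and masses are not known exactly. Their poses are not given: they have to be found in the camera images.
- balance: Small beam balance fixed to the bench: dark blue base plate 225 x 90 x 15 mm, column (56 x 44 mm, top 158 mm high) near its rear with a round dial on top that faces up. Origin: on the bench under the balance; +x runs from the hook back along the beam to the column, +y to the left, z up. The hook is about 85 mm in front (-x) of the origin, the dial 45 mm behind it.
- hook_seat (a point): Middle of the seat of the dark steel hook at the beam's front end, where the underside of the weight's bar rests; x back towards the column, y along the bar. It moves with the beam; 158 mm above the bench when the beam is empty, about 142 to 148 mm with the weight hung. The hook is 12 mm wide in y, reaches 18 mm in front of this point and 20 mm below it.
- keeper (a joint): Brass tongue, 19 mm wide, that closes the hook's mouth from behind; hinge 11 mm behind and 15 mm below hook_seat, top 24 mm above the seat. Radians: 0 shut (front face 6 mm behind hook_seat), grows as the bar presses it back; at 0.5 the bar just clears the hood, 0.75 is a hard stop. It yields from 3 N on the bar, needs 8 N at 0.5 and 10 N at 0.75, springs shut when released.
- weight: Check weight, 0.4 to 0.65 kg, 131 mm tall: brass cylinder 50 mm across, 36 mm high; on it a steel stirrup: bridge plate 36 to 44 mm high, two upright flat cheeks (18 mm wide in x, 6 mm thick, outer faces 60 mm apart in y) joined by a bar. Origin: centre of its underside, y along the bar. Hung, it is turned as the balance. Pinch the cheeks from above, in y, one finger each side.
- weight_bar (a point): Middle of the check weight's round bar (10 mm thick, along y, 48 mm between the cheeks), 122 mm above its underside, 78 mm above the top of the bridge plate. The cheeks reach 9 mm higher. Once the bar is above the hood, the stirrup is drawn forward (-x) over the hood and off the hook; lifted 50 mm off the seat, its bridge plate strikes the hook from below.
- holder_floor (a point): Centre of the floor of the round dark green holder with grey felt (88 mm across, 15 mm high, fixed to the bench): a recess 61 mm across and 10 mm deep, floor 5 mm above the bench. It lies left or right of the balance.
- dial_centre (a point): Point on the dial's upright axis at the height to grip the bezel. The bezel is a black knurled ring 62 mm across; it reaches from 10 mm below to 6 mm above this point. The case below it is 54 mm across, the column's top plate 28 mm below this point is 62 x 56 mm.
- bezel (a joint): Bezel with the white dial face, about the upright axis, radians, grows anticlockwise seen from above; 0 = zero mark on the side away from the hook. Stays where it is left (0.06 N m of friction); starts 0.7 to 2.2.
- zero_mark (a point): Middle of the red zero mark on the dial face, 22 mm from the axis; turns with the bezel. The face has 50 divisions.
- needle_tip (a point): Point of the black needle, 22 mm from the dial's axis. The beam drives the needle: it turns anticlockwise seen from above as the hook rises (about 1 rad per 10 mm), and with the beam empty points away from the hook, give or take 0.05 rad.
- lime_roll: Lime-green tape roll lying flat, 92 x 96 x 18 mm, bystander; origin at the centre of its underside. It lies on the side of the balance where the holder is not.
- iron_head_1: Forged iron club head lying on its back, 79 x 88 x 11 mm, left of the balance; bystander, origin at the centre of its underside.
- iron_head_2: Forged iron club head lying on its back, 79 x 88 x 11 mm, right of the balance; bystander, origin at the centre of its underside.
- epoxy_a: White glue bottle with blue cap, 42 mm thick, 115 mm tall, standing behind the left iron head; bystander, origin at the centre of its underside.
- epoxy_b: White glue bottle with orange cap, 42 mm thick, 115 mm tall, beside the other; bystander, origin at the centre of its underside.
- beam: Sprung beam with hook and keeper; origin on its hinge, 125 mm behind and 45 mm below the loaded hook_seat. Per 12.5 mm that the hook rises it goes back 5 mm (0.4 N per mm of rise), so it follows the bar up and back as the load comes off and gives further when pressed back. Empty it rests 5 mm of hook travel below its upper stop.
- hood (a point): Rear end of the hook's hood, half-way up it. A wall stands 8 mm in front of hook_seat; from its top the hood reaches back over the bar to 5 mm behind hook_seat, its underside 14 mm, its top 24 mm above the seat. So the 10 mm bar leaves the hook only upward, with its axis 10 mm or more behind hook_seat.
Things that resemble listed ones, but are neither listed nor needed, are in the scene too. Of the things that look like the part that bears holder_floor, the larger one is meant.

How it is judged:
By the outcome, as a careful person would: the job done as asked, in the order asked, and still so for the second after the job is handed in, with the robot touching nothing.
It also fails if it takes over 69 s, if anything falls off the work surface, if the arm or the gripper's body presses on something with over 40 N, if the wrist force passes 120 N, or if a joint passes its speed limit or range.

## Working session

There is one attempt and no reset: what is moved stays moved. The work goes in short steps, each a Python script; the robot and the scene stay as the last script left them, time stands still between calls to the robot, and variables do not carry over. Pictures are saved under pics/ and viewed, at most 10 in all, crops included, and the job is handed in when it is done.

```bash
mkdir -p pics; ls; python3 - <<'E'
from workcell import arm
import cv2,numpy as np
for n in("scene","top"):
    cv2.imwrite(f"pics/{n}0.png",arm.camera(n)); m=arm.camera_model(n); print(n,{k:np.round(m[k],4).tolist() for k in m})
o=arm.observe();print({k:np.round(v,3).tolist() for k,v in o.items()},arm.tip_reach)
E
```

```text
pics
scene {'mtx': [[387.4916, 0.0, 317.4797], [0.0, 387.4916, 203.3396], [0.0, 0.0, 1.0]], 'R': [[-0.6709, -0.7416, 0.0039], [-0.342, 0.3046, -0.889], [0.658, -0.5977, -0.458]], 't': [0.4882, 0.2916, 0.7176]}
top {'mtx': [[365.8055, 0.0, 314.1265], [0.0, 365.8055, 195.9494], [0.0, 0.0, 1.0]], 'R': [[0.0375, -0.9993, 0.0019], [-0.9759, -0.0371, -0.2152], [0.2151, 0.0062, -0.9766]], 't': [0.099, 0.5985, 0.8681]}
{'clock': 0.1, 'joints': [1.071, 0.334, 0.04, 1.466, -0.013, 1.343, -0.058], 'dq': [0.0, -0.001, -0.0, -0.001, 0.0, 0.001, -0.001], 'joint_efforts': [0.005, -66.001, 1.371, -40.647, 0.017, 0.009, -0.0], 'tool_pos': [0.253, -0.598, 0.303], 'eef_rot': [-3.077, -0.625, 0.001], 'wrist_force': [-0.321, -0.531, 0.668], 'torque': [0.005, -0.007, 0.009], 'finger_force': 0.0, 'gripper_width': 1.0} 0.0726
```

View pics/scene0.png

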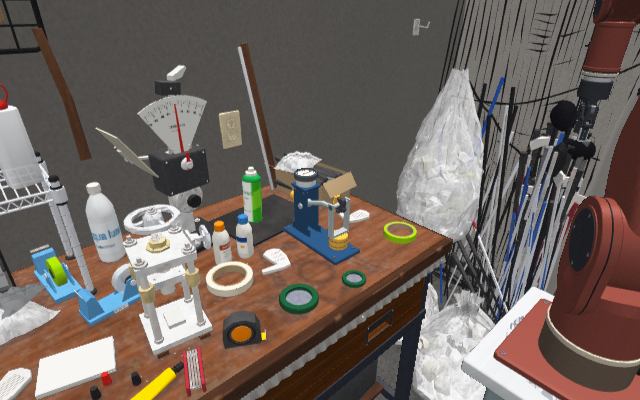

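View pics/top0.png

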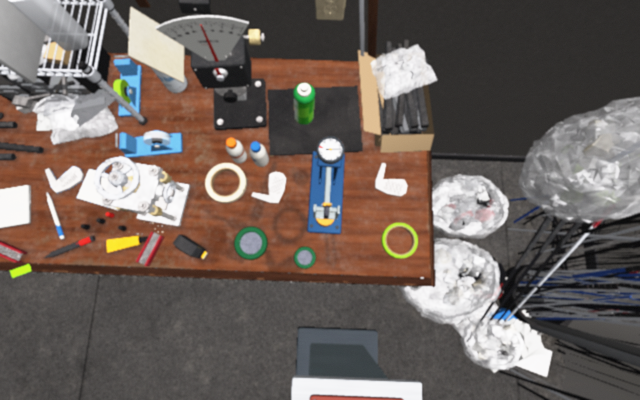

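Two round green holders: top (250,242) / scene (299,298), and the smaller one at top (304,257) / scene (354,279). The larger, at (250,242), fits the description. The balance is at top (327,190), with the dial at (330,150) and the weight at (324,215). I'll confirm this in one enlarged crop.

```bash
python3 - <<'E'
import cv2,numpy as np
a=cv2.imread("pics/top0.png")[130:275,225:365]; b=cv2.imread("pics/scene0.png")[160:320,265:375]
A=cv2.resize(a,None,fx=4,fy=4,interpolation=2)[:580,:420+140]; B=cv2.resize(b,None,fx=3.6,fy=3.6,interpolation=2)
A=cv2.resize(a,None,fx=3,fy=3,interpolation=2)
c=np.zeros((580,800,3),np.uint8); c[:A.shape[0],:420]=A; B=cv2.resize(b,None,fx=3.4,fy=3.4,interpolation=2);c[:B.shape[0],424:424+B.shape[1]]=B
cv2.imwrite("pics/crop1.png",c)
E
```

```text
(no output)
```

View pics/crop1.png

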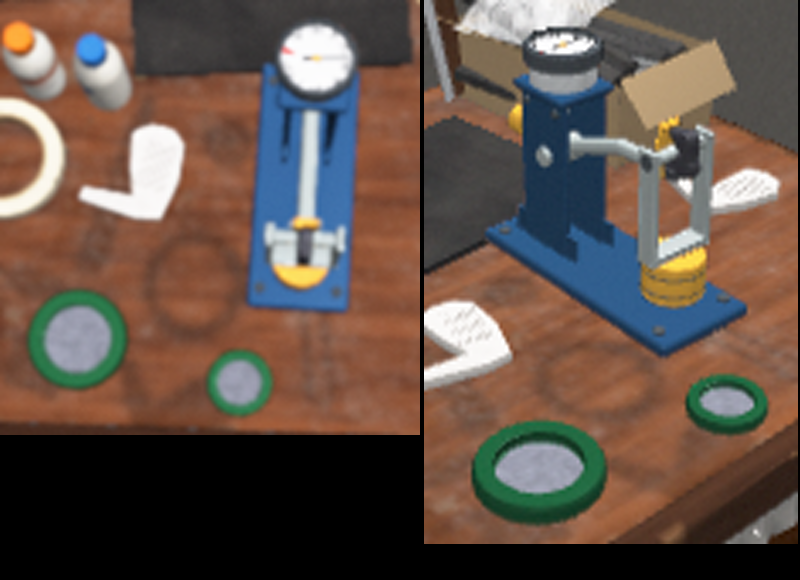

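The crop confirms the larger holder at top (251,243). Dial is at (330.5,150) and the plate's front corners are at about (307.5,230.5) and (341,233). Next I'll fit all of these with subpixel contours.

```bash
cat > h.py <<'E'
import numpy as np,cv2
from workcell import arm
from scipy.optimize import least_squares
M={n:arm.camera_model(n) for n in("scene","top")}
def proj(n,X):
    m=M[n];c=np.atleast_2d(X)@np.array(m["R"]).T+np.array(m["t"]);p=c@np.array(m["mtx"]).T;return p[:,:2]/p[:,2:]
def back(n,uv,z):
    m=M[n];R=np.array(m["R"]);c=-R.T@np.array(m["t"])
    d=R.T@np.linalg.inv(m["mtx"])@np.array([uv[0],uv[1],1.]);return c+d*(z-c[2])/d[2]
E
python3 - <<'E'
from h import *
im={n:cv2.imread(f"pics/{n}0.png") for n in("scene","top")}
def blob(mask,seed):
    n,l,s,c=cv2.connectedComponentsWithStats(mask.astype(np.uint8))
    i=1+np.argmin(np.hypot(*(c[1:]-seed).T)+1e3*(s[1:,4]<60));cn,_=cv2.findContours((l==i).astype(np.uint8),0,1);return max(cn,key=cv2.contourArea),s[i]
# circle fit: ring of outer radius r at height z, both cameras
def ring(n,cn,r,z):
    e=cv2.fitEllipse(cv2.convexHull(cn));p=back(n,e[0],z);return e,p
for n,s in(("top",(250.5,243)),("scene",(299,298))):
    h=cv2.cvtColor(im[n],cv2.COLOR_BGR2HSV)
    g=(h[...,0]>55)&(h[...,0]<95)&(h[...,1]>110); cn,st=blob(g,s); e,p=ring(n,cn,.044,.015); print("holder",n,np.round(e,2) if 0 else e,st,p)
for n,s in(("top",(330.5,150)),("scene",(307,175))):
    u,v=map(int,s);t=im[n].max(2)<70
    w=np.zeros_like(t);w[v-22:v+16,u-24:u+24]=1
    # dark ring pixels, hull
    cn,st=blob(t&w,s); e,p=ring(n,cn,.031,.19); print("dial",n,e,st,p)
# plate edges in top
b=im["top"].astype(float);bl=(b[...,0]-b[...,2])
pts={"L":[],"R":[]}
for v in range(172,226,2):
    r=bl[v,295:352]; th=30; 
    on=np.where(r>th)[0]
    for k,i,d in(("L",on[0],-1),("R",on[-1],1)):
        x=i+d*(r[i]-th)/(r[i]-r[i+d]);pts[k].append((295+x,v))
for k in pts:
    P=np.array([back("top",q,.015 if k=="L" else .015) for q in pts[k]])[:,:2]
    f=np.polyfit(P[:,0],P[:,1],1);res=P[:,1]-np.polyval(f,P[:,0]);ok=abs(res)<.002;f=np.polyfit(P[ok,0],P[ok,1],1)
    print(k,f,np.std(P[ok,1]-np.polyval(f,P[ok,0])),ok.sum(),len(ok))
# cheek tops guess
for c in((272,237),(340,240)):print("cheek",back("top",(225+c[0]/3,130+c[1]/3),.145))
E
```

```text
holder top ((250.35316467285156, 242.7033233642578), (31.325267791748047, 32.356380462646484), 50.722904205322266) [235 227  32  32 375] [0.47385283 0.2838413  0.015     ]
holder scene ((298.4554443359375, 298.3818054199219), (29.28683090209961, 39.440223693847656), 87.00985717773438) [279 284  39  30 593] [0.46759945 0.2912874  0.015     ]
dial top ((319.236572265625, 140.21836853027344), (25.340404510498047, 160.73841857910156), 88.75005340576172) [306 128  48  26 779] [0.69716619 0.11392272 0.19      ]
dial scene ((310.33843994140625, 177.16217041015625), (13.222027778625488, 34.047908782958984), 99.89476013183594) [294 172  34  13 117] [0.64494331 0.10061017 0.19      ]
L [-0.02781974  0.15147238] 0.00021265773920286447 27 27
R [-0.0250935   0.06172725] 0.00017875187438919643 27 27
cheek [0.54603001 0.11625045 0.145     ]
cheek [0.54566818 0.06388476 0.145     ]
```

```bash
cat >> h.py <<'E'
def circ(x,y,z,r,n=72):
    a=np.linspace(0,2*np.pi,n);return np.c_[x+r*np.cos(a),y+r*np.sin(a),np.full(n,z)]
def fitcyl(masks,x0,z0,z1,r):
    def f(p):
        o=[]
        for n,c in masks:
            q=proj(n,np.r_[circ(*p,z0,r),circ(*p,z1,r)]);o+=list(np.r_[q.min(0),q.max(0)]-np.array(c))
        return o
    s=least_squares(f,x0,loss="soft_l1");return s.x,np.round(s.fun,1)
YAW=-.0265
def bal(p,o):  # balance-frame -> world, o=(x,y) origin
    c,s=np.cos(YAW),np.sin(YAW);p=np.atleast_2d(p);return np.c_[o[0]+c*p[:,0]-s*p[:,1],o[1]+s*p[:,0]+c*p[:,1],p[:,2]]
E
python3 - <<'E'
from h import *
# bbox in pixel centres -> edges (-.5,+.5)
T=("top",(234.5,226.5,266.5,258.5));S=("scene",(278.5,283.5,317.5,313.5))
for m in([T],[S],[T,S]):print(fitcyl(m,[.47,.285],0,.015,.044))
for n,uv in(("top",(330.5,150.2)),("scene",(265+(563-424)/3.4,160+44/3.4))):print("face",n,back(n,uv,.19))
H,_=fitcyl([T,S],[.47,.285],0,.015,.044)
D=back("top",(330.5,150.2),.19)[:2]; D=D+np.array([0,0])
D[1]=(D[1]+.1066-.0265*D[0])/2
O=bal([-.045,0,0],D)[0,:2];print("O",O,"D",D)
def draw(n,sc,x0,y0,w,h):
    im=cv2.imread(f"pics/{n}0.png")[y0:y0+h,x0:x0+w];im=cv2.resize(im,None,fx=sc,fy=sc,interpolation=2)
    def pl(X,c):cv2.polylines(im,[np.int32(((proj(n,X)-[x0,y0]+.5)*sc-.5)*8)],False,c,1,cv2.LINE_AA,3)
    for z in(0,.015):pl(circ(*H,z,.044),(255,255,255))
    for z in(.176,.192):pl(circ(*D,z,.031),(0,255,0))
    for z in(0,.015):pl(bal([[a,b,z] for a,b in((-.1125,-.045),(-.1125,.045),(.1125,.045),(.1125,-.045),(-.1125,-.045))],O),(0,255,255))
    pl(bal([[.045+a,b,.158] for a,b in((-.031,-.028),(-.031,.028),(.031,.028),(.031,-.028),(-.031,-.028))],O),(255,0,255))
    zs=.145;  # weight with seat at zs
    wx=-.087
    for b in(-.030,-.024,.024,.030):
        pl(bal([[wx+a,b,zs+5e-3+dz] for a,dz in((-.009,-.078),(-.009,.009),(.009,.009),(.009,-.078),(-.009,-.078))],O),(0,0,255))
    for dz in(-.122,-.086):pl(circ(*bal([wx,0,0],O)[0,:2],zs+.005+dz,.025),(255,128,0))
    return im
a=draw("top",4,295,130,60,110);b=draw("scene",4,275,165,100,145)
c=np.zeros((590,800,3),np.uint8);c[:440,:240]=a;c[:580,260:660]=b;cv2.imwrite("pics/ov1.png",c)
E
```

```text
(array([0.47527718, 0.28440579]), array([-1.2, -1. ,  1.2,  1. ]))
(array([0.47697795, 0.2847196 ]), array([-0.5, -1.3,  0.5,  0.8]))
(array([0.47618056, 0.2849518 ]), array([-1.3, -1.4,  1. ,  0.6, -0.4, -1.1,  0.7,  1. ]))
face top [0.67421181 0.087614   0.19      ]
face scene [0.67372976 0.09099291 0.19      ]
O [0.62922761 0.08936605] D [0.67421181 0.08817369]
```

View pics/ov1.png

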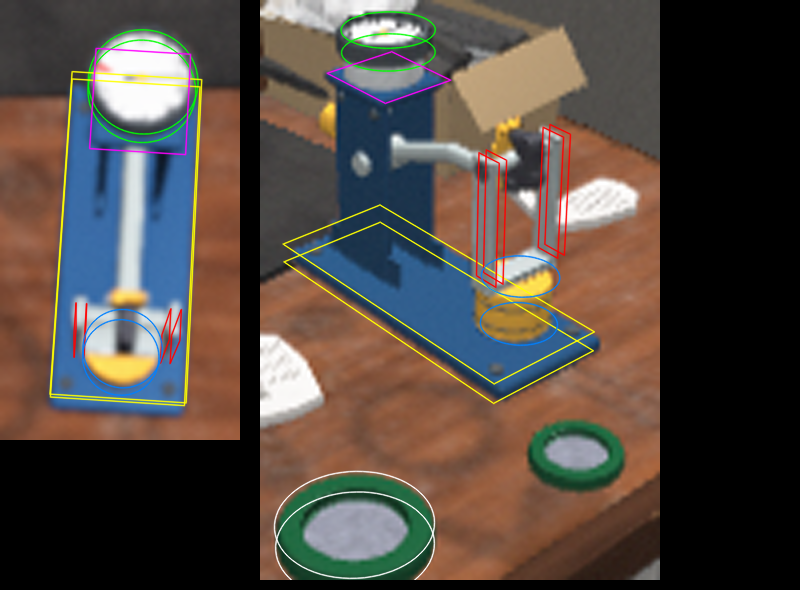

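The overlay fits the dial, column and base well. The weight sits about 2.5 mm further back than I drew it, which puts the bar at about balance x = -84.5 mm. The holder matches at (.476,.285). I'll approach with the gripper open and check alignment before closing.

```bash
cat >> h.py <<'E'
from scipy.spatial.transform import Rotation as Ro
H=np.array([.476,.2847]);D=np.array([.6742,.0886]);O=np.array([.6292,.0896])
def ori(yaw):return (Ro.from_euler("z",yaw)*Ro.from_euler("x",np.pi)).as_rotvec()
def st(*k):
    o=arm.observe();return [np.round(o[i],3).tolist() for i in ("clock","tool_pos","wrist_force","gripper_width","finger_force")+k]
E
python3 - <<'E'
from h import *
B=bal([-.0845,0,.150],O)[0];print(B)
r=ori(YAW)
print(arm.inverse_kinematics(B+[0,0,.12],r),arm.inverse_kinematics(B+[0,0,.12],ori(YAW+np.pi)))
arm.move_to(B+[0,0,.13],r);print(st("joints","torque"))
arm.move_linear(B+[0,0,.043],vel=.12);print(st())
a=arm.camera("top")[150:250,280:370];b=arm.camera("scene")[140:260,290:390]
c=np.zeros((480,800,3),np.uint8);c[:400,:360]=cv2.resize(a,None,fx=4,fy=4,interpolation=2);c[:480,380:780]=cv2.resize(b,None,fx=4,fy=4,interpolation=2)
cv2.imwrite("pics/g1.png",c)
E
```

```text
[0.54472967 0.09183899 0.15      ]
[ 0.40089792  0.23171346 -0.7407774   1.720518    0.16389661  1.25271349
 -1.97537891] [ 0.4648766   0.24815452 -0.81935981  1.71786514  0.18977596  1.25779113
  1.14626836]
[2.75, [0.545, 0.091, 0.28], [0.345, -0.623, -0.282], 1.001, 0.0, [0.405, 0.224, -0.742, 1.707, 0.158, 1.272, -1.97], [-0.012, -0.034, 0.034]]
[3.625, [0.545, 0.092, 0.194], [0.062, -0.047, -0.558], 0.998, 0.0]
```

View pics/g1.png

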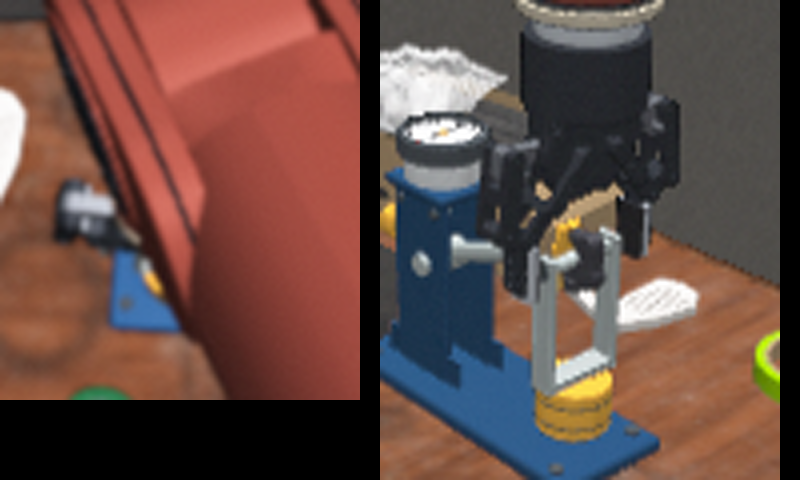

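Scene crop: the fingers straddle the stirrup, left finger at (518,270) and right at (640,230), with the cheeks at (545,300) and (607,280). x alignment is within 1–2 mm. Next I grip and ease the load off the beam.

```bash
python3 - <<'E'
from h import *
arm.grasp(80);print(st())
p=np.array(arm.observe()["tool_pos"]);p0=p.copy();np.save("p0.npy",p0)
bx=bal([1,0,0],[0,0])[0]
for k in range(1,9):
    d=2e-3*k; arm.move_linear(p0+bx*.4*d+[0,0,d],vel=.03); arm.pause(.15)
    f=np.mean([arm.observe()["wrist_force"] for _ in range(1)],0);print(k*2,np.round(f,2))
print(st("torque"))
E
```

```text
[4.083, [0.545, 0.092, 0.193], [0.131, -1.082, 1.067], 0.687, 87.52]
2 [-0.34  0.11  0.34]
4 [-1.05  0.56 -0.47]
6 [-1.46  0.01 -1.25]
8 [-0.94  1.24 -2.7 ]
10 [ 0.12  0.22 -3.81]
12 [ 1.14 -0.52 -4.61]
14 [ 0.41 -1.25 -4.43]
16 [-0.19 -0.   -3.9 ]
[7.283, [0.551, 0.092, 0.209], [-0.192, -0.003, -3.9], 0.687, 87.517, [0.015, 0.118, -0.035]]
```

Load is off the beam: the plateau is about 4.6 N at about 12 mm of lift. Now I press back with force monitoring, rising gently with the hook.

```bash
cat >> h.py <<'E'
def ff(n=5):
    F=[]
    for _ in range(n):arm.pause(.04);F.append(arm.observe()["wrist_force"])
    return np.mean(F,0)
bx=bal([1,0,0],[0,0])[0]
E
python3 - <<'E'
from h import *
p0=np.load("p0.npy")
print(np.round(ff(),2))
for b in (2,4,6,8,9,10,11,12,13):
    up=.016+.0027*min(1,b/8)
    arm.move_linear(p0+bx*(.0064+b*1e-3)+[0,0,up],vel=.04)
    f=ff();print(b,np.round(f,2),np.round(arm.observe()["tool_pos"],4))
    if f[0]<-9: break
print(st("torque"))
a=arm.camera("scene")[130:230,290:390]
cv2.imwrite("pics/p1.png",cv2.resize(a,None,fx=6,fy=6,interpolation=2))
E
```

```text
[ 0.08 -0.03 -5.8 ]
2 [-3.2  -0.3  -4.12] [0.5531 0.0917 0.2099]
4 [-3.66  0.06 -4.03] [0.5552 0.0916 0.2106]
6 [-4.28  0.46 -3.76] [0.5572 0.0915 0.2112]
8 [-5.06  0.18 -3.86] [0.5591 0.0915 0.2118]
9 [-5.57  0.58 -3.77] [0.56   0.0914 0.2118]
10 [-5.85  0.56 -3.14] [0.561  0.0914 0.2118]
11 [-6.55  0.21 -2.99] [0.5619 0.0914 0.2118]
12 [-6.42  0.37 -3.03] [0.5628 0.0914 0.2117]
13 [-7.16  0.21 -3.13] [0.5637 0.0914 0.2117]
[11.617, [0.564, 0.091, 0.212], [-7.072, -0.331, -4.152], 0.688, 87.339, [-0.016, 1.413, 0.048]]
```

View pics/p1.png

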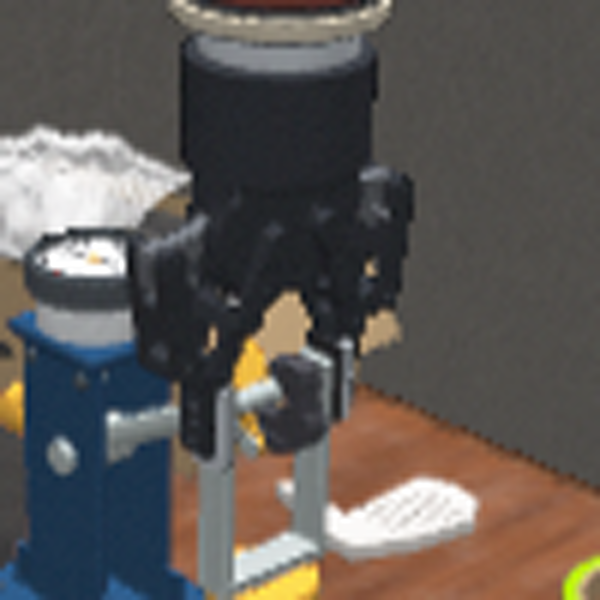

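The bar (260,395) has visibly pushed the keeper back behind the hood (300,405). I'll press back a little more, to about 8.5 N.

```bash
python3 - <<'E'
from h import *
p0=np.load("p0.npy")
for b in (14,15,16,17,18):
    arm.move_linear(p0+bx*(.0064+b*1e-3)+[0,0,.0187],vel=.04)
    f=ff(8);print(b,np.round(f,2),np.round(arm.observe()["tool_pos"],4))
    if f[0]<-8.5: break
print(st("torque"))
E
```

```text
14 [-7.78  0.17 -2.76] [0.5646 0.0913 0.2117]
15 [-8.43  0.22 -2.61] [0.5655 0.0913 0.2116]
16 [-8.75 -0.   -2.3 ] [0.5664 0.0913 0.2116]
[13.417, [0.566, 0.091, 0.212], [-8.126, 0.202, -1.765], 0.689, 87.372, [-0.042, 1.72, -0.037]]
```

```bash
python3 - <<'E'
from h import *
p=np.load("p0.npy")+bx*.0224+[0,0,.0187]
for u in (2,4,6,8,10,13,16,20,24,28):
    arm.move_linear(p+[0,0,u*1e-3],vel=.05)
    f=ff(4);print(u,np.round(f,2),np.round(arm.observe()["tool_pos"],4))
    if f[2]<-8 or abs(f[0])>12: print("STOP");break
print(st("torque"))
a=arm.camera("scene")[130:230,290:390]
cv2.imwrite("pics/p2.png",cv2.resize(a,None,fx=6,fy=6,interpolation=2))
E
```

```text
2 [-8.22  0.66 -3.14] [0.5664 0.0913 0.2136]
4 [-7.06  0.03 -3.38] [0.5667 0.0912 0.2156]
6 [-5.81  0.35 -4.27] [0.5668 0.0912 0.2177]
8 [-5.56 -0.11 -4.18] [0.567  0.0912 0.2197]
10 [-4.37 -0.4  -4.81] [0.5673 0.0911 0.2219]
13 [-3.99  0.06 -4.51] [0.5674 0.0912 0.225 ]
16 [-3.41  0.16 -5.63] [0.5674 0.0913 0.228 ]
20 [-2.5   0.51 -5.69] [0.5673 0.0913 0.232 ]
24 [-0.55  0.42 -6.  ] [0.5675 0.0911 0.236 ]
28 [-0.33 -0.23 -5.73] [0.5673 0.0912 0.2399]
[17.583, [0.567, 0.091, 0.24], [-0.386, -0.103, -5.124], 0.689, 87.113, [-0.048, 0.007, 0.005]]
```

View pics/p2.png

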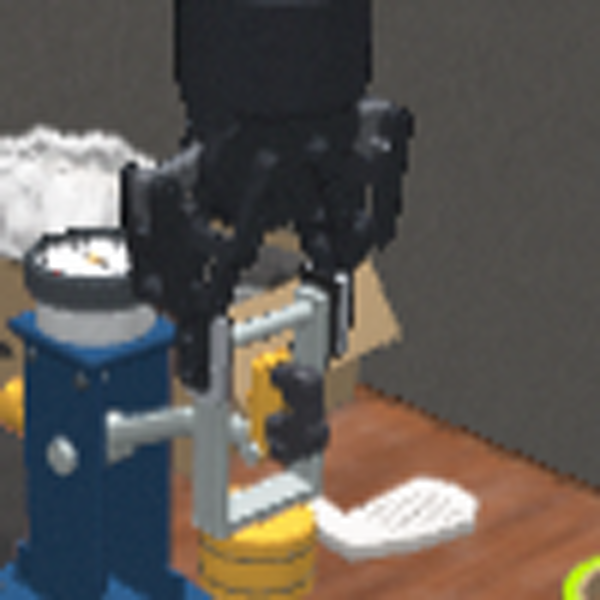

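The bar is free above the keeper and hood; the bar is at (270,320) and the hood at (300,375). I'll draw it forward and carry it over the holder.

```bash
python3 - <<'E'
from h import *
p=np.array(arm.observe()["tool_pos"])
arm.move_linear(p-bx*.05,vel=.08);print(st())
arm.move_linear(p-bx*.10,vel=.12);print(st())
arm.move_linear([H[0],H[1],.235],vel=.15)
arm.move_linear([H[0],H[1],.187],vel=.12);arm.pause(.3)
print(st("torque"))
a=arm.camera("scene")[190:330,255:375]
b=arm.camera("top")[160:280,210:350]
c=np.zeros((600,800,3),np.uint8);c[:560,:480]=cv2.resize(a,None,fx=4,fy=4,interpolation=2);c[:274,482:]=cv2.resize(b,(318,274),interpolation=2)
cv2.imwrite("pics/h1.png",c)
E
```

```text
[18.408, [0.518, 0.092, 0.24], [-0.484, -0.014, -5.017], 0.688, 87.114]
[18.975, [0.468, 0.094, 0.24], [0.178, 0.181, -4.644], 0.689, 87.116]
[21.25, [0.476, 0.285, 0.188], [0.247, -0.299, -6.017], 0.689, 87.117, [0.033, -0.037, 0.032]]
```

View pics/h1.png

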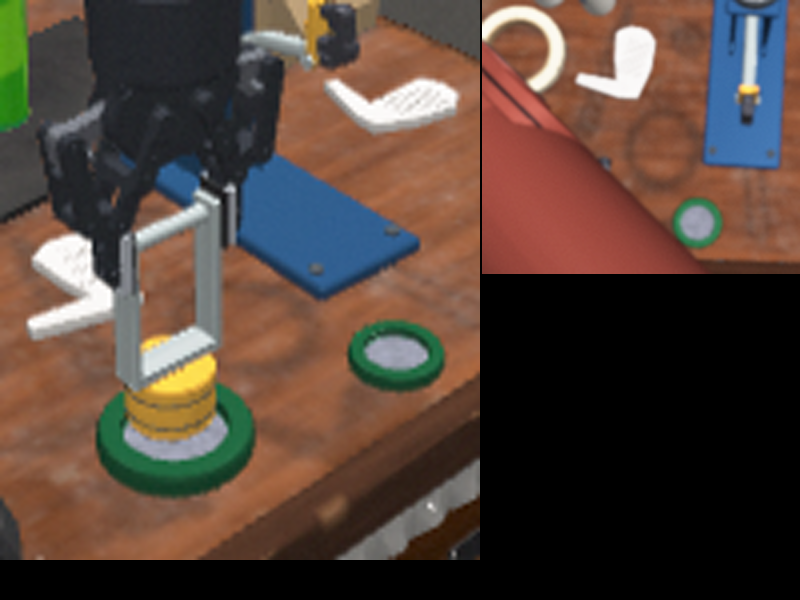

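Above the holder: brass cylinder spans columns 126–217 and the holder ring 97–255 in the 4x crop. I'll check the offset numerically, then lower.

```bash
python3 - <<'E'
from h import *
im=cv2.imread("pics/h1.png")[:560,:480];h=cv2.cvtColor(im,cv2.COLOR_BGR2HSV)
y=((h[...,0]>15)&(h[...,0]<32)&(h[...,1]>140)).astype(np.uint8);y[:330]=0
X,Y,W,Hh=cv2.boundingRect(y);print("brass",255+X/4,190+Y/4,255+(X+W)/4,190+(Y+Hh)/4)
g=((h[...,0]>55)&(h[...,0]<95)&(h[...,1]>110)).astype(np.uint8);g[:,300:]=0;g[:370]=0;X,Y,W,Hh=cv2.boundingRect(g);print("ring",255+X/4,255+(X+W)/4,190+(Y+Hh)/4)
for z in(.0205,.0235):
    q=proj("scene",np.r_[circ(*H,z,.025),circ(*H,z+.036,.025)]);print("pred brass",q.min(0),q.max(0))
q=proj("scene",np.r_[circ(*H,0,.044),circ(*H,.015,.044)]);print("pred ring",q.min(0),q.max(0))
print(proj("scene",[[*H,.03],[H[0]+.01,H[1],.03],[H[0],H[1]+.01,.03],[*H,.04]]))
E
```

```text
brass 286.25 273.5 362.75 327.75
ring 279.25 318.25 313.75
pred brass [286.33269016 272.91365597] [309.65983871 300.91696947]
pred brass [286.28677404 271.81762301] [309.65258601 299.83040964]
pred ring [278.288707   282.35160111] [318.29416701 314.50603021]
[[298.19740236 289.75718609]
 [295.30038758 287.53837292]
 [294.64333727 291.7751212 ]
 [298.11068581 286.13770242]]
```

Predictions and observations agree within 0.5 px, so I'll lower and release.

```bash
python3 - <<'E'
from h import *
f0=ff(6);print(np.round(f0,2))
arm.move_linear([H[0],H[1],.176],vel=.05)
for z in np.arange(.174,.164,-.001):
    arm.move_linear([H[0],H[1],z],vel=.04);f=ff(4);print(round(z,3),np.round(f,2),round(arm.observe()["tool_pos"][2],4))
    if f[2]>-1.5:break
arm.open_gripper();print(st())
arm.move_linear([H[0],H[1],.30],vel=.15);print(st())
J=arm.observe()["joints"]
for y in (-1.2,-.6,0,.6,1.2,1.8,2.4,3.0): 
    q=arm.inverse_kinematics([*D,.235],ori(y));print(y,None if q is None else np.round(q,2))
E
```

```text
[ 0.22 -0.2  -5.65]
0.174 [ 0.36  0.   -5.97] 0.1741
0.173 [-2.41 -2.63  5.92] 0.1738
[23.183, [0.476, 0.285, 0.173], [1.57, 0.353, 0.935], 1.001, 0.0]
[24.183, [0.476, 0.284, 0.299], [0.087, -0.023, -0.576], 1.0, 0.0]
-1.2 [-0.87  0.62  1.01  1.51 -0.54  1.31 -2.58]
-0.6 [ 0.25  0.51 -0.62  1.44  0.3   1.29 -2.57]
0 [ 0.3   0.53 -0.7   1.44  0.35  1.3  -2.  ]
0.6 [ 0.35  0.56 -0.79  1.44  0.4   1.31 -1.43]
1.2 [ 0.41  0.59 -0.89  1.43  0.46  1.34 -0.87]
1.8 [ 0.47  0.63 -1.    1.43  0.53  1.36 -0.32]
2.4 [ 0.52  0.69 -1.1   1.43  0.61  1.4   0.24]
3.0 [ 0.57  0.75 -1.22  1.43  0.7   1.44  0.79]
```

```bash
python3 - <<'E'
from h import *
arm.pause(.5)
t=arm.camera("top");s=arm.camera("scene");cv2.imwrite("pics/t2.png",t);cv2.imwrite("pics/s2.png",s)
# rectify dial face to a bird's-eye view from top camera, 0.15 mm/px, +x up, +y left
def rect(n,img,z=.19,c=D,half=.036,N=360):
    g=np.linspace(half,-half,N);X=np.array([[c[0]+a,c[1]+b,z] for a in g for b in g])
    q=proj(n,X).astype(np.float32).reshape(N,N,2);return cv2.remap(img,q,None,cv2.INTER_CUBIC)
c=np.zeros((600,800,3),np.uint8);c[:360,:360]=rect("top",t);r=rect("scene",s);c[240:600,440:]=r
c[:238,440:]=cv2.resize(t[128:200,290:399],(360,238),interpolation=2)
c[362:600,:360]=cv2.resize(s[238:320,255:379],(360,238),interpolation=2);cv2.imwrite("pics/d1.png",c)
E
```

```text
(no output)
```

View pics/d1.png

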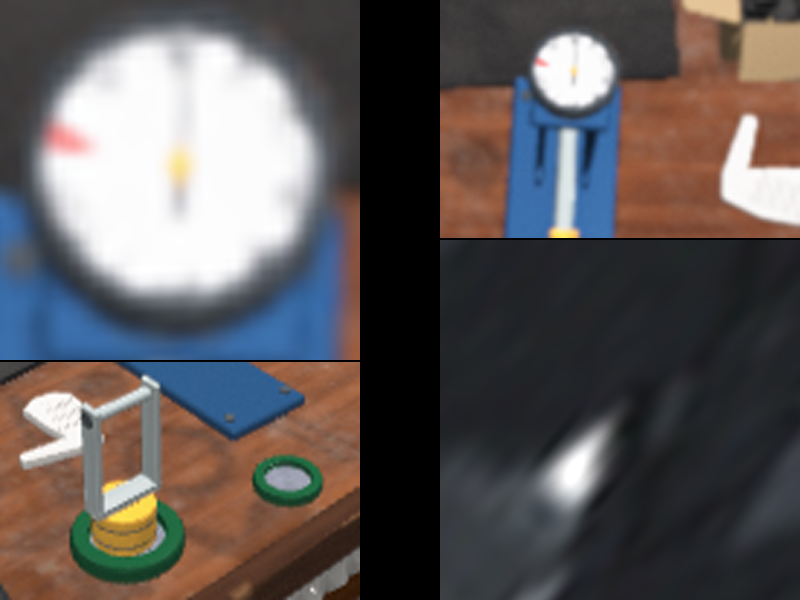

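The weight stands upright in the larger holder, lower left. Rectified dial: needle points up along x≈180 to (180,45), pivot at (179,165), red mark at (68,140). Next I'll measure the angles and triangulate the axis.

```bash
cat >> h.py <<'E'
def tri(u,v):
    return least_squares(lambda X:np.r_[proj("top",X)[0]-u,proj("scene",X)[0]-v],[.675,.089,.19])
def cen(w,off=(0,0)):
    w=np.clip(w,0,None);y,x=np.mgrid[:w.shape[0],:w.shape[1]];return np.array([(w*x).sum(),(w*y).sum()])/w.sum()+off
def feats(im,box):
    u0,v0,u1,v1=box;a=im[v0:v1,u0:u1].astype(float);b,g,r=a[...,0],a[...,1],a[...,2]
    yel=cen(np.clip((r+g)/2-b-40,0,None)*(abs(r-g)<90),(u0,v0));red=cen(np.clip(r-g-40,0,None)*(abs(g-b)<40),(u0,v0));return yel,red
BT=(318,138,343,162);BS=(296,166,318,181)
E
python3 - <<'E'
from h import *
for s in("0","2"):
    t=cv2.imread("pics/top0.png" if s=="0" else "pics/t2.png");c=cv2.imread("pics/scene0.png" if s=="0" else "pics/s2.png")
    ft,fs=feats(t,BT),feats(c,BS);print(np.round(ft,2),np.round(fs,2))
    X=tri(ft[0],fs[0]);Y=tri(ft[1],fs[1]);print("pivot",X.x,X.fun.round(2),"red",Y.x,Y.fun.round(2))
    for z in(.186,.190):
        P=back("top",ft[0],z);R=back("top",ft[1],z);d=R-P;print(z,P,"red ang",np.arctan2(d[1],d[0])-YAW,np.hypot(d[0],d[1]))
c=cv2.imread("pics/s2.png")[160:186,288:326]
t=cv2.imread("pics/t2.png")[134:166,314:346]
g=t.max(2);np.set_printoptions(linewidth=250)
print(g[2:30,2:32])
# dark bezel outer extents in scene and outline for z 176..192
q=proj("scene",np.r_[circ(*D,.176,.031),circ(*D,.192,.031)]);print(q.min(0)-[288,160],q.max(0)-[288,160]);print(c.max(2)[::2])
E
```

```text
[[329.74 148.91]
 [320.05 146.52]] [[305.4  172.74]
 [299.   175.  ]]
pivot [0.6776137  0.08938651 0.18891153] [ 0.    0.   -0.01 -0.  ] red [0.68175042 0.11049258 0.18764443] [ 0.45  0.52 -0.76 -0.2 ]
0.186 [0.67867473 0.08929879 0.186     ] red ang 1.3815163106282866 0.02277414615390248
0.19 [0.67723194 0.08943225 0.19      ] red ang 1.381516310628291 0.022658892408629894
[[329.68 148.97]
 [320.   146.52]] [[nan nan]
 [nan nan]]h.py:35: RuntimeWarning: invalid value encountered in divide
  w=np.clip(w,0,None);y,x=np.mgrid[:w.shape[0],:w.shape[1]];return np.array([(w*x).sum(),(w*y).sum()])/w.sum()+off
Traceback (most recent call last):
  File "h.py", line 33, in tri
    return least_squares(lambda X:np.r_[proj("top",X)[0]-u,proj("scene",X)[0]-v],[.675,.089,.19])
ValueError: Residuals are not finite in the initial point.
```

Axis is at (.677,.0894) and the mark angle is 1.38 rad in the balance frame. I'll grip the bezel and turn it by about -1.365 rad in small steps.

```bash
cat >> h.py <<'E'
D=np.array([.677,.0893])
def turn(y0,y1,z=.235,step=.1):
    n=max(1,int(np.ceil(abs(y1-y0)/step)))
    for y in np.linspace(y0,y1,n+1)[1:]:
        arm.move_linear([*D,z],vel=.1,ori=ori(y))
E
python3 - <<'E'
from h import *
arm.move_to([*D,.315],ori(.95));print(st("joints"))
arm.move_linear([*D,.235],vel=.1);print(st())
arm.grasp(25);arm.pause(.2);print(st("torque"))
turn(.95,.85);print(st("torque","joints","dq"))
E
```

```text
[25.958, [0.676, 0.091, 0.315], [-0.091, 0.053, -0.548], 1.002, 0.0, [0.382, 0.533, -0.87, 1.322, 0.401, 1.465, -1.079]]
[26.908, [0.677, 0.09, 0.236], [-0.074, -0.998, -0.015], 1.001, 0.0]
[27.458, [0.678, 0.089, 0.236], [3.177, -1.991, 6.103], 0.718, 28.508, [-0.682, -1.04, 0.07]]
[27.708, [0.678, 0.089, 0.236], [4.335, -2.596, 5.456], 0.718, 28.59, [-0.687, -1.086, -0.001], [0.373, 0.574, -0.829, 1.425, 0.427, 1.325, -1.2], [0.001, 0.002, -0.005, -0.0, 0.002, 0.0, 0.019]]
```

```bash
python3 - <<'E'
from h import *
turn(.85,.95-1.365);arm.pause(.2);print(st("torque","eef_rot"))
arm.open_gripper();arm.move_linear([*D,.30],vel=.12)
arm.move_to([.55,.28,.32],ori(.3));arm.pause(.3)
t=arm.camera("top");s=arm.camera("scene");cv2.imwrite("pics/t3.png",t);cv2.imwrite("pics/s3.png",s);print(st())
g=np.linspace(.034,-.034,340);X=np.array([[D[0]+a,D[1]+b,.19] for a in g for b in g])
r=cv2.remap(t,proj("top",X).astype(np.float32).reshape(340,340,2),None,cv2.INTER_CUBIC)
c=np.zeros((360,790,3),np.uint8);c[:340,:340]=r;c[:352,350:790]=cv2.resize(t[120:208,270:380],(440,352),interpolation=2)
cv2.imwrite("pics/d2.png",c)
y,rd=feats(t,BT);P=back("top",y,.19);R=back("top",rd,.19);d=R-P;print(y,rd,"red",np.arctan2(d[1],d[0])-YAW,np.hypot(*d[:2]))
E
```

```text
[31.158, [0.678, 0.088, 0.236], [4.408, -3.849, 5.443], 0.716, 28.602, [-1.121, -0.858, -0.033], [3.073, -0.65, 0.005]]
[33.542, [0.55, 0.28, 0.32], [0.968, -0.51, 0.337], 1.004, 0.0]
[330.07281553 149.08252427] [330.13888889 138.80555556] red 0.04855393844508164 0.024694697085326185
```

View pics/d2.png

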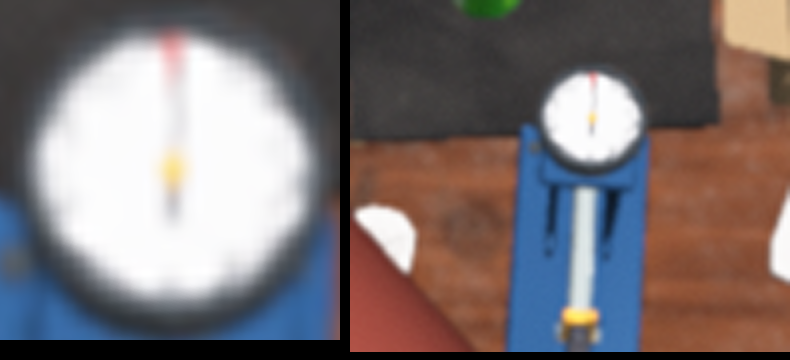

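```bash
python3 - <<'E'
from h import *
g=np.linspace(.034,-.034,340);X=np.array([[D[0]+a,D[1]+b,.19] for a in g for b in g])
for f in("t2","t3"):
    t=cv2.imread(f"pics/{f}.png")
    r=cv2.remap(t,proj("top",X).astype(np.float32).reshape(340,340,2),None,cv2.INTER_CUBIC).astype(float)
    b,gr,rd=r[...,0],r[...,1],r[...,2]
    yel=cen(np.clip((rd+gr)/2-b-40,0,None)[100:240,60:280]*(abs(rd-gr)<90)[100:240,60:280],(60,100))
    red=cen((np.clip(rd-gr-30,0,None)*(abs(gr-b)<50))[15:200,30:280],(30,15))
    print(f,"pivot",yel,"red",red)
    for v in list(range(40,160,10))+list(range(185,220,8)):
        w=250-rd[v-4:v+5,150:200].mean(0);w=w-np.percentile(w,30);w=np.clip(w-5,0,None);print(v,round((w*np.arange(150,200)).sum()/max(w.sum(),1e-6),1),round(w.max()),end=" | ")
    print()
E
```

```text
t2 pivot [171.56454325 169.67035307] red [ 58.09644168 143.49491111]
40 164.3 0 | 50 171.8 22 | 60 173.1 38 | 70 174.4 27 | 80 176.3 15 | 90 177.6 11 | 100 178.1 12 | 110 178.3 14 | 120 178.3 13 | 130 177.7 12 | 140 177.6 6 | 150 177.4 0 | 185 173.3 12 | 193 173.0 26 | 201 172.5 35 | 209 172.3 33 | 217 172.2 20 | 
t3 pivot [172.58926505 170.02806713] red [171.4940332   48.10569762]
40 170.4 17 | 50 151.7 5 | 60 177.5 8 | 70 178.5 14 | 80 177.6 14 | 90 176.6 13 | 100 177.2 12 | 110 178.3 14 | 120 178.9 13 | 130 177.7 11 | 140 176.7 6 | 150 176.4 0 | 185 172.8 12 | 193 172.6 28 | 201 172.4 38 | 209 172.4 36 | 217 172.5 23 |
```

```bash
python3 - <<'E'
from h import *
s=cv2.imread("pics/s3.png");ax=[.6776,.0894,.1889]
print("axis",proj("scene",ax))
for a in(-.15,0,.15):
    w=a+YAW;print(a,proj("scene",[ax[0]+.022*np.cos(w),ax[1]+.022*np.sin(w),.1885]))
a=s[164:182,292:322].astype(int);red=np.clip(a[...,2]-a[...,1]-25,0,None)*(abs(a[...,1]-a[...,0])<60)
print(cen(red,(292,164)),red.max());np.set_printoptions(linewidth=250);print(a.min(2))
E
```

```text
axis [[305.39033843 172.74547645]]
-0.15 [[301.23934013 170.17319251]]
0 [[300.22098646 170.4477918 ]]
0.15 [[299.31358497 170.77747493]]
[300.83690987 170.85407725] 94
[[111 238 225 217 202 227 237 237 241 240 238 240 245 244 242 222 215 204 207 199 206 204 206 143  82  85  82  81  84  83]
 [111 237 233 221 219 228 235 240 240 239 237 244 244 245 238 218 205 198 209 199 202 195 106  79  80  84  84  83  84  85]
 [110 230 230 226 226 227 238 244 242 236 238 245 242 236 231 204 198 200 202 191 186 159  78  79  79  83  85  84  84  84]
 [109 226 221 216 220 219 236 242 239 221 227 228 223 223 210 186 187 190 186 161 174  95  75  75  78  81  80  82  82  84]
 [108 205 199 202 211 217 224 228 228  33  54  73  65  66  64  65  64  57  64  51  88  86  87  85  80  79  75  79  82  80]
 [112 177 185 184 178 197  74  63  68  54  93  91  68  90 116  90  93  71  69  70  63  63  83  90  91  94  88  80  77  73]
 [130 168 162 160  81  53  70 116 111  54 180 187 164 190 237 201 203 142 127 113 115  91  64  74  92  91  90  94  93  86]
 [130 169  40  90  70 115 144 237 159 108 203 232 250 228 252 252 252 
[... 583 characters left out ...]
 82  88  87  88  90  90  90  89  86  88  78  69  62  54  53  56  44  71  66  61  71]
 [ 83  84  63  55  54  55  56  58  58  58  64  64  73  71  64  71  65  57  58  57  53  52  54  55  54  54  72  67  67  64]
 [ 83  83  78  58  54  55  55  54  57  56  57  57  60  57  58  59  57  57  58  57  53  51  53  55  63  88  76  67  66  68]
 [ 82  83  82  70  62  57  55  56  56  58  56  59  58  57  57  59  57  56  55  54  55  52  65  65  86  87  89  89  70  71]
 [ 83  83  80  85 104  83  74  64  62  58  55  56  58  56  57  59  60  59  54  67  65  74 112 109  89  88  86  87  85  80]
 [ 82  88 102  97 137 151 134 101 100  87  76  75  77  75  76  78  76  85  83 113 110 128 152 147  81  89  90  87  85  84]]
```

```bash
python3 - <<'E'
from h import *
print(st("dq"));print(arm.finish_job())
E
```

```text
[33.542, [0.55, 0.28, 0.32], [0.968, -0.51, 0.337], 1.004, 0.0, [-0.003, -0.001, -0.003, 0.001, -0.001, 0.002, 0.002]]
the job is handed in; nothing more can be done
None
```

The check weight is off the hook and upright in the larger green holder, the bezel's zero mark is at the needle (to about 0.03 rad, as well as the camera can resolve), and the job was handed in at 33.5 s; I never reached for the tape roll, iron heads or bottles.

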